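# Hang the paint pot on the studio carousel

## Robot

A 6-joint arm with a two-finger parallel gripper is mounted at the origin on the work surface. World frame = base frame: x ahead of the robot, y to its left, z up, the work surface at z = 0. Lengths are in m, angles in degrees, forces in N, time in s.
With the tool pointing down it reaches from about 0.25 to 0.725 m from the base axis. Payload 9.7 kg.
Tool frame: the origin (TCP) lies at the centre of the arm's flange, where the gripper is bolted on; the fingertips stand bot.tips_ahead ahead of it and the grasp point (between the pads) lies 155 mm ahead of it (bot.tips_ahead is the distance from the TCP to the fingertips, in m); z points along the fingers, y is the line along which they close (so a half turn about z gives the same grasp; the last joint's range is limited). The gripper opens to 85 mm and grips with 20 to 120 N. Pads are 22 mm wide; open, the fingers measure 114 mm over their backs; the gripper's body (76 mm by 85 mm) begins 54 mm behind the grasp point. The pads swing forward as they close: fully open they stand 13 mm farther back than shut.
Start: joints at [66.062, 4.979, 10.078, 95.1, 0, 90], TCP at [0.223, 0.503, 0.405] pointing down, gripper open.
Joint ranges: [-179.16, 179.16], [-48.56, 103.87], [-65.8, 70.77], [-126.05, 130.52], [-82.76, 87.17], [-180, 180]. Speed limits (degrees/s): [127.2, 127.2, 147.25, 180, 180, 180].

## Interface

Orientations are given as [roll, pitch, yaw] about the fixed x, y, z axes, in that order (R = Rz(yaw) Ry(pitch) Rx(roll)).
In Python, from workcell import bot gives the robot as it stands.
- The arm moves only by the tool drive_tool, never from a script. Its argument "plan" is a list of rows, each an object of numbers: "dx", "dy", "dz": the shift along the tool's x, y, z in m; "roll": the turn about the tool's z in rad; "hand": the finger opening in m, from 0 to 0.0854. In form: [{"dx": .., "dy": .., "dz": .., "roll": .., "hand": ..}, ...]. A call has 1 to 20 rows; each row is the pose to reach, as a shift and turn from the pose commanded when the call began, along the tool's axes at that moment; what a row does not reach only later rows make up. A row lasts 1/12 s, in which the tool goes at most 41.7 mm and 7.16 degrees, less where a joint would pass 70% of its speed; a pose out of reach is approached as far as the arm can. A call with a gripper value outside its range is refused whole. The fingers move at their own pace and stop on an object; "force" is the grip in N (left out, the last holds). Time passes only in rows, so rows that repeat a pose let the fingers close. It gives the time, the measured TCP pose, the force and the opening at its end, in the units of the state.
- bot.get_obs(): the state, without advancing time (a new reading comes with each control period).
- bot.camera(name): name is "scene" or "top" or "wrist"; returns a dict with "frame" (480x640x3 uint8, red, green, blue), "z_map" (480x640 float32, m along the optical axis (not along the pixel's ray), 0 where there is no reading), "mtx" (3x3 intrinsics, pixels), "R" (3x3) and "t" (3): a world point X has camera coordinates R X + t. Camera axes: x right, y down, z forward; pixel columns grow to the right and rows downward; lengths in m; the calibration is good to about 2 mm. The wrist camera is an equidistant fisheye: a pixel r from the principal point sees the ray r / f radians off the axis. A picture is of the moment at which its call begins.
- bot.job_done(): hands the job in, once; it reports no verdict.
The state is a dict: "time": time; "q": joint angles; "qd": joint speeds; "joint_efforts": joint torques, N m; "ee_pos": TCP position; "tcp_rot": TCP orientation; "wrist_force": force on the tool from outside, world axes, zero at the start; "torque": the same for the moment, N m; "opening": finger opening in m.
Only numpy, scipy, OpenCV 4.12 (cv2) and the standard library are available. Lean on these libraries where they do the work, as an engineer would, in place of code of your own. Each camera call takes 0.05 s, during which the arm holds its last target. There are 200 camera calls.

## Task

Turn the tool carousel by the red knob on top until its one free hook stands over the white mark on its base. Then slip the eye of the blue pot over that hook's upturned end and press it gently down, without forcing it, until the eye sits fully home on the hook's collar, and let go so that the pot hangs there. Keep the pot upright and leave everything else on the table where it is.

Things in the scene. Friction and masses are not known exactly. Their poses are not given: they have to be found in the camera images.
- carousel: Base of the carousel, fixed to the table: dark steel disc 200 mm across, 15 mm thick, with an upright post. Origin: centre of its underside on the table, on the vertical axis the carousel turns about; its -x axis points along the white mark.
- mark (a point): White mark on the base, a radial stripe 55 mm long by 10 mm wide. The point lies on top of the base, 70 mm from the turning axis.
- rotor: Turning part of the carousel: four hooks 90 degrees apart; a yellow pot, a wood-handled scraper and a green pot, fixed to it, take three. It turns either way without end against steady friction (about 0.22 N m) and stays where left. It reaches 138 mm from the axis; nothing rises above the knob. Origin: on the axis at table height; its -x points to the free hook.
- knob (a point): Centre of the red bar knob on top of the turning part, on the axis, 250 mm above the table. The bar is 56 mm long (along the point's x), 14 mm wide (y), 30 mm high; the stem below it is 18 mm thick.
- free_hook (a point): Nominal place of the free hook: 70 mm from the axis, 176 mm above the table, level with its collar's top; -x points radially outward. The hook is set along its spoke and firmly clamped: its true upturned end stands up to 10 mm nearer to or farther from the axis than this point, so find it by sight or feel. Sideways and in height the point is true. More than 30 N between pot and carousel is forcing it.
- pot: Blue straight round pot to hang, open on top, 56 mm across, 70 mm high, wall 3 mm, about 150 g, standing upright on the table. Origin: centre of its underside; its eye stands on its +x side. It can be gripped from above across its y axis.
- pot_eye (a point): Eye of the pot: upright steel tube, 28 mm long, bore 12 mm, 18 mm outside, its axis 40 mm from the pot's axis. Point: centre of its lower end, 36 mm above the pot's underside; home, it rests on the hook's collar (18 mm across). The hook's end is 9 mm thick, rises 36 mm above the collar, the last 6 mm tapering to 7 mm. Let go half way, the eye can wedge; press it home.
- paint_jar: Closed orange paint jar, 52 mm across, 75 mm high, loose bystander. Origin: centre of underside.
- cup_white: White ceramic cup without an eye, 64 mm across, 75 mm high, loose bystander. Origin: centre of underside.
- tape_roll: Roll of paper tape lying flat, 90 mm across, 24 mm high, loose bystander. Origin: centre of underside.
- brush_pot: Steel pot of brushes, 72 mm across, 90 mm high (brushes to 210 mm), loose bystander. Origin: centre of underside.
- palette_knife: Spatula-like palette knife, 190 mm long, lying on the table, loose bystander.
There are look-alikes about, which are no part of the job. Several things look just like the pot: the one meant starts farthest from the robot's base.

How it is judged (in metres and radians):
On the way:
1. the free hook is brought over the white mark (within 12 mm) and left there while the pot is still away from it (horizontal distance between free_hook and mark below 0.012 m and distance between pot_eye and free_hook above 0.09 m), for 0.3 s.
At the end, for the whole second after the job is handed in: The pot hangs at rest, let go, upright within 0.3 rad, its eye on the free hook (within 4 mm sideways, 13.5 mm along the spoke of the nominal hook place) and home on the collar (lower end of the eye within 3 mm above the collar's top), with the free hook still over the white mark within 12 mm (horizontal distance between free_hook and mark below 0.012 m and x of pot_eye in the frame of free_hook between -0.0135 and 0.0135 m and y of pot_eye in the frame of free_hook between -0.004 and 0.004 m and z of pot_eye in the frame of free_hook between -0.004 and 0.003 m and angle between pot's own z axis and vertical below 0.3 rad and linear speed of pot below 0.03 m/s); the robot touches nothing.
It fails at once if the pot is forced: more than 30 N between pot and carousel (contact force between pot and carousel above 30 N).
It fails at once if the pot is tipped over (more than 0.6 rad) (angle between pot's own z axis and vertical above 0.6 rad).
It fails at once if a bystander is moved more than 25 mm (distance of any of paint_jar, cup_white, tape_roll, brush_pot, palette_knife from where it was at the start of the episode above 0.025 m).
It also fails if it takes over 72 s, if anything falls off the work surface, if the arm or the gripper's body presses on something with over 40 N, if the wrist force passes 120 N, or if a joint passes its speed limit or range.

## Working session

There is one attempt and no reset: what is moved stays moved. The work goes in short steps, Python scripts to look and compute and a tool call to move; the robot and the scene stay as the last step left them, time stands still between calls to the robot, and variables do not carry over. Pictures are saved under pics/ and viewed, on a budget of 10 in all, crops included, one or two more only if the job needs it, and the job is handed in when it is done.

Besides the shell and the picture viewer there is one more tool, called after "Call:" as name([rows], argument=value, ...), one row to a line, values as JSON. drive_tool: Moves the arm, as the interface text tells. Its arguments: {"type":"object","properties":{"plan":{"type":"array","items":{"type":"object","properties":{"dx":{"type":"number"},"dy":{"type":"number"},"dz":{"type":"number"},"roll":{"type":"number"},"hand":{"type":"number"}}}},"force":{"type":"number"}},"required":["plan"]}

```bash
mkdir -p pics; ls
python3 - <<'E'
from workcell import bot
import cv2,numpy as np
o=bot.get_obs();print({k:np.round(v,3) for k,v in o.items()},bot.tips_ahead)
for n in("scene","top"):
    c=bot.camera(n);np.savez(f"{n}0.npz",**c);cv2.imwrite(f"pics/{n}0.png",c["frame"][:,:,::-1])
    print(n,c["mtx"].round(1).tolist(),c["R"].round(3).tolist(),c["t"].round(3))
E
```

```text
pics
{'time': np.float64(0.0), 'q': array([ 6.6064e+01,  5.0110e+00,  1.0035e+01,  9.5098e+01, -2.0000e-03,
        9.0000e+01]), 'qd': array([0.004, 0.093, 0.053, 0.07 , 0.019, 0.048]), 'joint_efforts': array([ 0.0000e+00, -5.2039e+01,  4.6480e+01,  1.7000e-02, -0.0000e+00,
        0.0000e+00]), 'ee_pos': array([0.223, 0.503, 0.404]), 'tcp_rot': array([-1.79926e+02,  2.00000e-03,  1.56064e+02]), 'wrist_force': array([0.983, 0.872, 0.541]), 'torque': array([ 0.021, -0.036, -0.034]), 'opening': np.float64(0.086)} 0.1734
scene [[474.8, 0.0, 312.2], [0.0, 474.8, 237.6], [0.0, 0.0, 1.0]] [[0.506, 0.863, -0.001], [0.503, -0.296, -0.812], [-0.701, 0.41, -0.583]] [-0.201 -0.109  1.565]
top [[478.9, 0.0, 306.2], [0.0, 478.9, 235.0], [0.0, 0.0, 1.0]] [[0.017, -1.0, 0.013], [-0.989, -0.019, -0.146], [0.146, -0.01, -0.989]] [-0.073  0.472  1.376]
```

View pics/scene0.png

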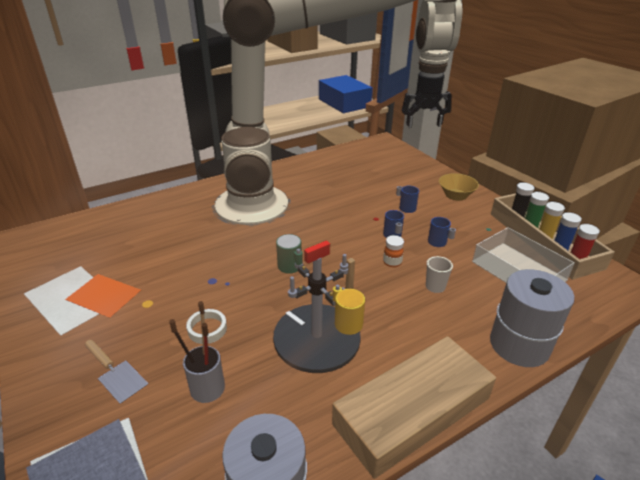

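View pics/top0.png

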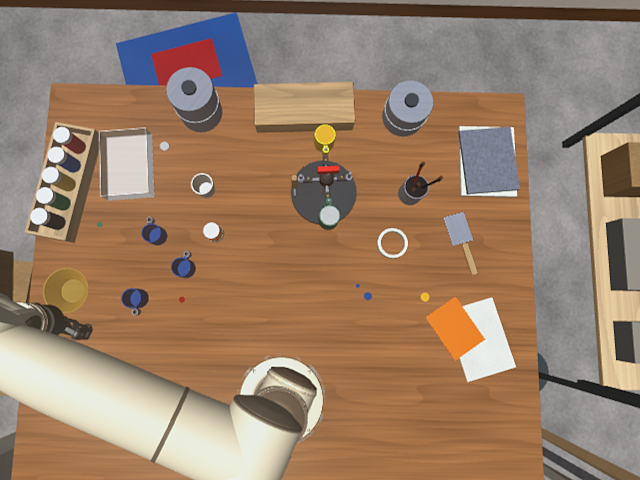

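Target pot is the one at (154,233) in the top view (farthest of three from the base), eye up at (150,219). Carousel at about (325,185); yellow at far side, green near side, scraper left, free hook on the right. White mark at (295,318) in the scene view.

```bash
cat > h.py <<'E'
import numpy as np,cv2
def load(n): return dict(np.load(n))
def ray(c,u,v,z):
    d=c["R"].T@np.linalg.inv(c["mtx"])@np.array([u,v,1.]);o=-c["R"].T@c["t"]
    return o+d*(z-o[2])/d[2]
def cloud(c):
    v,u=np.mgrid[:480,:640];p=np.stack([u,v,np.ones_like(u)],-1)@np.linalg.inv(c["mtx"]).T*c["z_map"][...,None]
    return (p-c["t"])@c["R"]
def proj(c,X):
    p=c["mtx"]@(c["R"]@np.array(X)+c["t"]);return p[:2]/p[2]
E
python3 - <<'E'
from h import *
t=load("top0.npz");s=load("scene0.npz")
for n,c in(("top",t),("scene",s)):
    P=cloud(c);H=cv2.cvtColor(c["frame"],cv2.COLOR_RGB2HSV);ok=c["z_map"]>0
    # knob
    m=((H[...,0]<6)|(H[...,0]>174))&(H[...,1]>150)&ok&(P[...,2]>.225)&(P[...,2]<.28)&(P[...,0]>.2)
    q=P[m];top=q[q[:,2]>.258] if n=="top" else q
    r=cv2.minAreaRect(np.float32(top[:,:2]));print(n,"knob",len(top),top.mean(0).round(4),np.round(r[0],4),np.round(r[1],4),r[2])
    # blue pots
    b=((H[...,0]>105)&(H[...,0]<130)&(H[...,1]>90)&(H[...,2]>30)&ok&(P[...,2]>.01)&(P[...,2]<.1)&(P[...,0]>.1)&(P[...,0]<.7)).astype(np.uint8)
    k,L,st,ce=cv2.connectedComponentsWithStats(b)
    for i in range(1,k):
        if st[i,4]>60:
            q=P[L==i];rim=q[q[:,2]>.064];e=cv2.minEnclosingCircle(np.float32(rim[:,:2])) if len(rim)>5 else None
            print(" blue",ce[i].round(),st[i,4],q.mean(0).round(3),len(rim),e)
    # disc
    d=ok&(P[...,2]>.008)&(P[...,2]<.022)&(H[...,2]<90)&(P[...,0]>.3)&(np.abs(P[...,1])<.3)
    b=d.astype(np.uint8);k,L,st,ce=cv2.connectedComponentsWithStats(b);i=1+st[1:,4].argmax()
    pts=P[L==i];e=cv2.minEnclosingCircle(np.float32(pts[:,:2]));print(" disc",e)
    # mark
    w=ok&(H[...,1]<60)&(H[...,2]>150)&(np.abs(P[...,2]-.015)<.008)&(np.hypot(P[...,0]-e[0][0],P[...,1]-e[0][1])<.1)
    if w.sum()>5: 
        q=P[w];print(" mark",w.sum(),q.mean(0).round(4),q[:,:2].min(0),q[:,:2].max(0),cv2.minAreaRect(np.float32(q[:,:2])))
a=cv2.resize(t["frame"][115:235,270:390],(480,480),interpolation=cv2.INTER_CUBIC)
b=cv2.resize(t["frame"][205:255,130:180],(320,320),interpolation=cv2.INTER_CUBIC);b=np.vstack([b,np.zeros((160,320,3),np.uint8)])
cv2.imwrite("pics/crop0.png",np.hstack([a,b])[:,:,::-1])
cv2.imwrite("pics/crop1.png",cv2.resize(s["frame"][225:375,260:385],(625,600) and (500,600),interpolation=cv2.INTER_CUBIC)[:,:,::-1])
E
```

```text
top knob 113 [ 0.6107 -0.1138  0.2631] [ 0.6107 -0.1147] [0.0134 0.0533] 1.5676052570343018
 blue [132. 300.] 61 [0.276 0.424 0.065] 47 ((0.2810737192630768, 0.42534491419792175), 0.02770179882645607)
 disc ((0.5791024565696716, -0.07244792580604553), 0.0707935243844986)
scene knob 352 [ 0.6157 -0.1171  0.2572] [ 0.6122 -0.1147] [0.0164 0.0539] 1.878414511680603
 blue [411. 200.] 137 [0.298 0.421 0.045] 34 ((0.28446149826049805, 0.42199599742889404), 0.027227159589529037)
 blue [393. 217.] 94 [0.365 0.294 0.061] 50 ((0.3719721734523773, 0.29065269231796265), 0.029949290677905083)
 blue [441. 230.] 188 [0.475 0.382 0.049] 55 ((0.46755295991897583, 0.38244467973709106), 0.029268652200698853)
 blue [565. 235.] 268 [0.687 0.635 0.068] 153 ((0.6837625503540039, 0.6409298777580261), 0.019701281562447548)
 disc ((0.6126025319099426, -0.11414971202611923), 0.10035386681556702)
 mark 81 [ 0.5424 -0.1315  0.0176] [ 0.51643728 -0.14227084] [ 0.57064313 -0.12038191] ((0.5432182550430298, -0.13127385079860687), (0.05440680682659149, 0.012827720493078232), 15.321002006530762)
```

View pics/crop0.png

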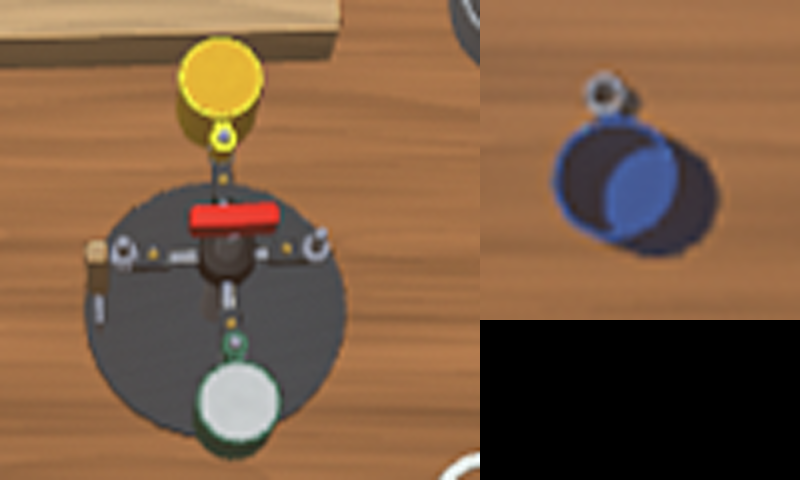

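View pics/crop1.png

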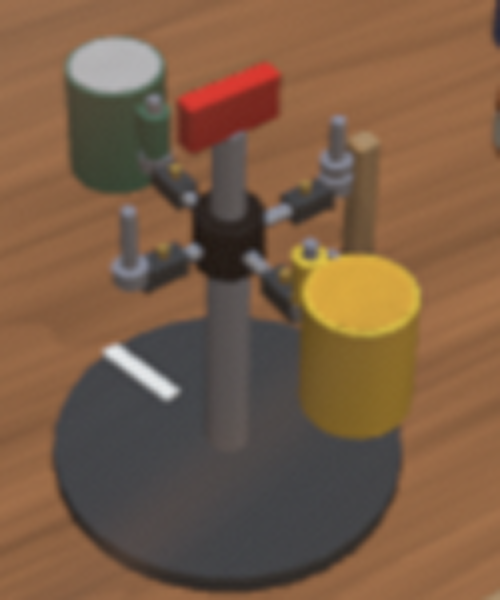

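Crops: free hook is the bare upright pin on the right (top pixel ≈(349.5,176)), mark at about 194° from the axis; the target pot's eye is at top pixel ≈(149.5,220), pot rim centre ≈(151,233).

```bash
cat >> h.py <<'E'
from scipy.spatial.transform import Rotation as Ro
def delta(pos,yaw,obs=None,base=None):
    # base=(pos,rpy) commanded; returns dx,dy,dz,roll
    p,r=base if base else (obs["ee_pos"],obs["tcp_rot"])
    R=Ro.from_euler("xyz",[180,0,r[2]],degrees=True)
    d=R.inv().apply(np.array(pos)-p);a=-((yaw-r[2]+180)%360-180)
    return d.round(4),np.radians(a).round(4)
E
python3 - <<'E'
from h import *
from workcell import bot
t=load("top0.npz");s=load("scene0.npz")
tip=ray(t,349.5,175.5,.212);print("tip top",tip, "scene", ray(s,260+128/4,225+212/4,.212))
A=np.array([.612,-.1145])
print("ang",np.degrees(np.arctan2(*(tip[:2]-A)[::-1])))
H=cv2.cvtColor(t["frame"],cv2.COLOR_RGB2HSV);P=cloud(t)
sub=(slice(205,255),slice(130,180))
q=P[sub][P[sub][...,2]>.06];print("high pts",len(q),q.mean(0))
m=P[sub][...,2]>.05
hs=q[:,2]
e=cv2.minEnclosingCircle(np.float32(q[q[:,0]<.5][:,:2]));print(e)
for k in q[np.argsort(-q[:,0])][:14]: print(k.round(4))
print("pot ray",ray(t,130+135/6.4,205+179/6.4,.07),"eye ray",ray(t,130+125/6.4,205+95/6.4,.064))
print(delta([.611,-.1145,.48],91.6,bot.get_obs()))
E
```

```text
tip top [ 0.60735081 -0.17282123  0.212     ] scene [ 0.61536949 -0.17321215  0.212     ]
ang -94.55780900574058
high pts 110 [0.45378923 0.34011528 0.20279568]
((0.3739720284938812, 0.17868836224079132), 0.2517229914665222)
[0.5167 0.3929 0.0601]
[0.5162 0.389  0.0634]
[0.5135 0.3863 0.0621]
[0.5131 0.3974 0.0632]
[0.5101 0.3972 0.0634]
[0.5094 0.381  0.069 ]
[0.5076 0.3978 0.0611]
[0.5047 0.3856 0.0626]
[0.5016 0.3972 0.0617]
[0.5012 0.3934 0.0643]
[0.501  0.39   0.0662]
[0.501  0.387  0.0665]
[0.4955 0.3813 0.0652]
[0.4953 0.3751 0.0667]
pot ray [0.46571315 0.38051853 0.07      ] eye ray [0.50477338 0.38936845 0.064     ]
(array([-0.6049, -0.4067, -0.0759]), np.float64(1.1251))
```

Call:
drive_tool([
  {"dz":-0.04,"hand":0.06},
  {"dz":-0.076},
  {"dx":-0.605,"dy":-0.407,"dz":-0.076,"roll":1.125},
  {"dx":-0.605,"dy":-0.407,"dz":-0.076,"roll":1.125},
  {"dx":-0.605,"dy":-0.407,"dz":-0.076,"roll":1.125},
  {"dx":-0.605,"dy":-0.407,"dz":-0.076,"roll":1.125},
  {"dx":-0.605,"dy":-0.407,"dz":-0.076,"roll":1.125},
  {"dx":-0.605,"dy":-0.407,"dz":-0.076,"roll":1.125},
  {"dx":-0.605,"dy":-0.407,"dz":-0.076,"roll":1.125},
  {"dx":-0.605,"dy":-0.407,"dz":-0.076,"roll":1.125},
  {"dx":-0.605,"dy":-0.407,"dz":-0.076,"roll":1.125},
  {"dx":-0.605,"dy":-0.407,"dz":-0.076,"roll":1.125},
  {"dx":-0.605,"dy":-0.407,"dz":-0.076,"roll":1.125},
  {"dx":-0.605,"dy":-0.407,"dz":-0.076,"roll":1.125},
  {"dx":-0.605,"dy":-0.407,"dz":-0.076,"roll":1.125},
  {"dx":-0.605,"dy":-0.407,"dz":-0.076,"roll":1.125},
  {"dx":-0.605,"dy":-0.407,"dz":-0.076,"roll":1.125},
  {"dx":-0.605,"dy":-0.407,"dz":-0.076,"roll":1.125},
  {"dx":-0.605,"dy":-0.407,"dz":-0.076,"roll":1.125},
  {"dx":-0.605,"dy":-0.407,"dz":-0.076,"roll":1.125},
])

```text
invalid input at $.plan[0]: expected keys dx, dy, dz, roll, hand
```

Call:
drive_tool([
  {"dz":0},
  {"dz":0},
])

```text
invalid input at $.plan[0]: expected keys dx, dy, dz, roll, hand
```

Run:
```python
from h import *
from workcell import bot
o=bot.get_obs();print(o["time"],o["ee_pos"],o["tcp_rot"],o["opening"],o["q"])
c=bot.camera("wrist");np.savez("wrist0.npz",**c);cv2.imwrite("pics/wrist0.png",c["frame"][:,:,::-1]);print(c["mtx"],c["R"],-c["R"].T@c["t"])
```

```text
0.1 [0.22316281 0.50269293 0.40407402] [-1.79934213e+02  1.06557648e-03  1.56060632e+02] 0.08536291191505575 [ 6.60621227e+01  5.00670934e+00  1.00399181e+01  9.50989955e+01
 -1.06386389e-03  9.00014922e+01]
[[371.64829954   0.         323.53745407]
 [  0.         371.64829954 241.590377  ]
 [  0.           0.           1.        ]] [[ 0.4050237   0.91430564 -0.00099711]
 [ 0.88165435 -0.39027035  0.26528224]
 [ 0.24215991 -0.1083247  -0.96417028]] [0.15995743 0.53023241 0.3735773 ]
```

View pics/wrist0.png

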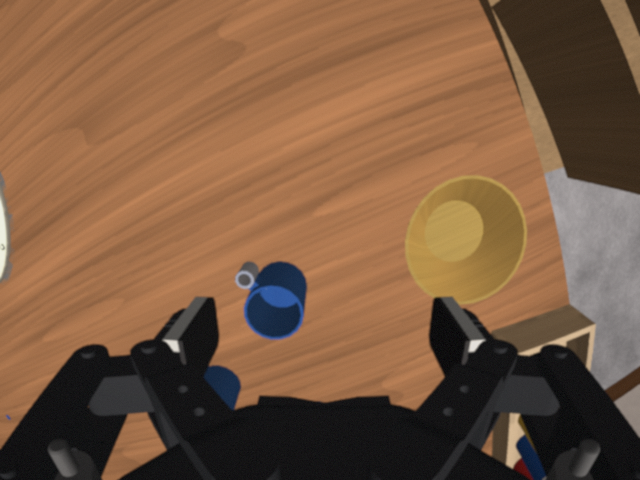

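The call was refused: every key is required, so this picture only shows the start pose (a decoy pot at (275,300)).

Call:
drive_tool([
  {"dx":0,"dy":0,"dz":-0.04,"roll":0,"hand":0.06},
  {"dx":0,"dy":0,"dz":-0.076,"roll":0,"hand":0.06},
  {"dx":-0.605,"dy":-0.407,"dz":-0.076,"roll":1.125,"hand":0.06},
  {"dx":-0.605,"dy":-0.407,"dz":-0.076,"roll":1.125,"hand":0.06},
  {"dx":-0.605,"dy":-0.407,"dz":-0.076,"roll":1.125,"hand":0.06},
  {"dx":-0.605,"dy":-0.407,"dz":-0.076,"roll":1.125,"hand":0.06},
  {"dx":-0.605,"dy":-0.407,"dz":-0.076,"roll":1.125,"hand":0.06},
  {"dx":-0.605,"dy":-0.407,"dz":-0.076,"roll":1.125,"hand":0.06},
  {"dx":-0.605,"dy":-0.407,"dz":-0.076,"roll":1.125,"hand":0.06},
  {"dx":-0.605,"dy":-0.407,"dz":-0.076,"roll":1.125,"hand":0.06},
  {"dx":-0.605,"dy":-0.407,"dz":-0.076,"roll":1.125,"hand":0.06},
  {"dx":-0.605,"dy":-0.407,"dz":-0.076,"roll":1.125,"hand":0.06},
  {"dx":-0.605,"dy":-0.407,"dz":-0.076,"roll":1.125,"hand":0.06},
  {"dx":-0.605,"dy":-0.407,"dz":-0.076,"roll":1.125,"hand":0.06},
  {"dx":-0.605,"dy":-0.407,"dz":-0.076,"roll":1.125,"hand":0.06},
  {"dx":-0.605,"dy":-0.407,"dz":-0.076,"roll":1.125,"hand":0.06},
  {"dx":-0.605,"dy":-0.407,"dz":-0.076,"roll":1.125,"hand":0.06},
  {"dx":-0.605,"dy":-0.407,"dz":-0.076,"roll":1.125,"hand":0.06},
  {"dx":-0.605,"dy":-0.407,"dz":-0.076,"roll":1.125,"hand":0.06},
  {"dx":-0.605,"dy":-0.407,"dz":-0.076,"roll":1.125,"hand":0.06},
])

```text
time: 1.82
ee_pos: [0.6126, -0.1186, 0.479]
tcp_rot: [-179.9, 0.0, 91.5]
wrist_force: [-0.8, 0.0, -0.6]
opening: 0.0604
```

Call:
drive_tool([
  {"dx":0,"dy":0,"dz":0,"roll":0,"hand":0.06},
  {"dx":0,"dy":0,"dz":0,"roll":0,"hand":0.06},
])

```text
time: 1.98
ee_pos: [0.6116, -0.116, 0.4793]
tcp_rot: [-179.9, -0.0, 91.5]
wrist_force: [0.0, 1.2, 0.4]
opening: 0.0598
```

Run:
```python
from h import *
from workcell import bot
o=bot.get_obs();print(o["time"],o["ee_pos"],o["tcp_rot"],o["opening"],o["q"])
c=bot.camera("wrist");np.savez("wrist0.npz",**c);cv2.imwrite("pics/wrist1.png",c["frame"][:,:,::-1]);print(-c["R"].T@c["t"])
```

```text
1.9833 [ 0.61161006 -0.1159785   0.47933371] [-1.79881666e+02 -3.21285195e-02  9.14894139e+01] 0.059796586455367805 [-1.07385403e+01  1.86134445e+01  3.45436927e+01  1.06052703e+02
  6.33612585e-03  7.77720059e+01]
[ 0.60807405 -0.04845131  0.44889711]
```

View pics/wrist1.png

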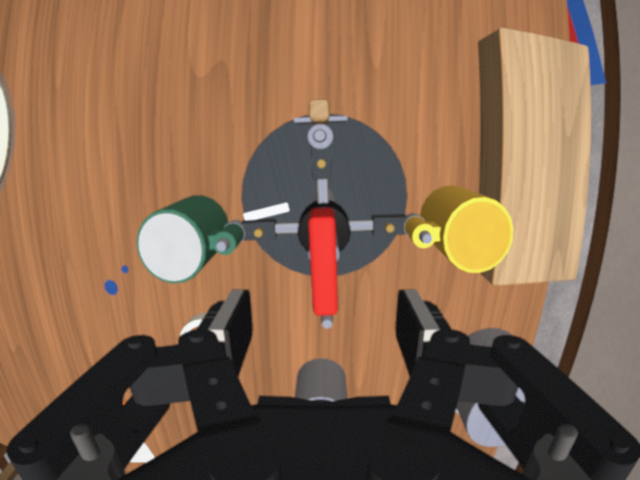

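View shows knob bar vertical at (323,262), in line with scraper hook (320,136) and free-hook tip (327,323); mark from (244,216) to (289,208). Measuring the angles here.

```bash
cat >> h.py <<'E'
def wray(c,u,v,z):
    K=c["mtx"];x=(u-K[0,2])/K[0,0];y=(v-K[1,2])/K[0,0];th=np.hypot(x,y)
    d=c["R"].T@np.array([x/th*np.sin(th),y/th*np.sin(th),np.cos(th)]);o=-c["R"].T@c["t"]
    return o+d*(z-o[2])/d[2]
E
python3 - <<'E'
from h import *
c=load("wrist0.npz");H=cv2.cvtColor(c["frame"],cv2.COLOR_RGB2HSV)
w=np.zeros((480,640),bool);w[195:225,238:298]=1
m=w&(H[...,1]<60)&(H[...,2]>150);v,u=np.nonzero(m)
q=np.array([wray(c,a,b,.015) for a,b in zip(u,v)]);r=cv2.minAreaRect(np.float32(q[:,:2]));print("mark",len(q),q.mean(0),r)
m=((H[...,0]<6)|(H[...,0]>174))&(H[...,1]>150);m[:190]=0;m[330:]=0;m[:,:295]=0;m[:,350:]=0
v,u=np.nonzero(m&(np.arange(480)[:,None]>210));q=np.array([wray(c,a,b,.265) for a,b in zip(u,v)]);r=cv2.minAreaRect(np.float32(q[:,:2]));print("knob",r)
d=(H[...,2]<85);d[:108]=0;d[280:]=0;d[:,:236]=0;d[:,412:]=0
cs=max(cv2.findContours(d.astype(np.uint8),cv2.RETR_EXTERNAL,cv2.CHAIN_APPROX_NONE)[0],key=cv2.contourArea)
q=np.array([wray(c,a,b,.015) for a,b in cs[:,0] if b<205]);q=q[(q[:,1]>-.2)]
A=np.c_[2*q[:,:2],np.ones(len(q))];s=np.linalg.lstsq(A,(q[:,:2]**2).sum(1),rcond=None)[0];print("disc",s[:2],np.sqrt(s[2]+s[:2]@s[:2]))
tips={"free":(327,323,.212),"scr":(320,136,.212),"yel":(426,237,.212),"grn":(222,245,.212)}
for k,(a,b,z) in tips.items(): print(k,wray(c,a,b,z))
E
```

```text
mark 474 [ 0.54201246 -0.13284231  0.015     ] ((0.5446951389312744, -0.13406358659267426), (0.0656309574842453, 0.02675730362534523), 1.3933528661727905)
knob ((0.6089199185371399, -0.11182383447885513), (0.014075475744903088, 0.05801498517394066), 3.5354480743408203)
disc [ 0.60861124 -0.11777971] 0.01177145061569039
free [ 0.61333053 -0.17383342  0.212     ]
scr [ 0.6051648  -0.04472149  0.212     ]
yel [ 0.67833633 -0.10839532  0.212     ]
grn [ 0.54025428 -0.11781358  0.212     ]
```

Call:
drive_tool([
  {"dx":0,"dy":0,"dz":0.03,"roll":0,"hand":0.06},
  {"dx":0,"dy":0,"dz":0.06,"roll":0,"hand":0.06},
  {"dx":0,"dy":0,"dz":0.073,"roll":0,"hand":0.06},
  {"dx":0,"dy":0,"dz":0.073,"roll":0,"hand":0.06},
  {"dx":0,"dy":0,"dz":0.073,"roll":0,"hand":0.005},
  {"dx":0,"dy":0,"dz":0.073,"roll":0,"hand":0.005},
  {"dx":0,"dy":0,"dz":0.073,"roll":0,"hand":0.005},
  {"dx":0,"dy":0,"dz":0.073,"roll":0,"hand":0.005},
  {"dx":0,"dy":0,"dz":0.073,"roll":0,"hand":0.005},
  {"dx":0,"dy":0,"dz":0.073,"roll":0,"hand":0.005},
], force=60)

```text
time: 2.87
ee_pos: [0.6107, -0.1145, 0.4096]
tcp_rot: [179.9, 0.0, 91.6]
wrist_force: [-2.7, 1.8, 6.7]
opening: 0.0136
```

Call:
drive_tool([
  {"dx":0,"dy":0,"dz":0,"roll":0.1,"hand":0.005},
  {"dx":0,"dy":0,"dz":0,"roll":0.2,"hand":0.005},
  {"dx":0,"dy":0,"dz":0,"roll":0.3,"hand":0.005},
  {"dx":0,"dy":0,"dz":0,"roll":0.4,"hand":0.005},
  {"dx":0,"dy":0,"dz":0,"roll":0.5,"hand":0.005},
  {"dx":0,"dy":0,"dz":0,"roll":0.6,"hand":0.005},
  {"dx":0,"dy":0,"dz":0,"roll":0.7,"hand":0.005},
  {"dx":0,"dy":0,"dz":0,"roll":0.8,"hand":0.005},
  {"dx":0,"dy":0,"dz":0,"roll":0.9,"hand":0.005},
  {"dx":0,"dy":0,"dz":0,"roll":1.0,"hand":0.005},
  {"dx":0,"dy":0,"dz":0,"roll":1.1,"hand":0.005},
  {"dx":0,"dy":0,"dz":0,"roll":1.2,"hand":0.005},
  {"dx":0,"dy":0,"dz":0,"roll":1.3,"hand":0.005},
  {"dx":0,"dy":0,"dz":0,"roll":1.35,"hand":0.005},
  {"dx":0,"dy":0,"dz":0,"roll":1.35,"hand":0.005},
  {"dx":0,"dy":0,"dz":0,"roll":1.35,"hand":0.005},
  {"dx":0,"dy":0,"dz":0,"roll":1.35,"hand":0.06},
  {"dx":0,"dy":0,"dz":0,"roll":1.35,"hand":0.06},
  {"dx":0,"dy":0,"dz":0,"roll":1.35,"hand":0.06},
  {"dx":0,"dy":0,"dz":0,"roll":1.35,"hand":0.06},
])

```text
time: 4.53
ee_pos: [0.6111, -0.1149, 0.4077]
tcp_rot: [180.0, -0.0, 14.3]
wrist_force: [0.6, -0.7, 0.5]
opening: 0.0595
```

Call:
drive_tool([
  {"dx":0,"dy":0,"dz":-0.04,"roll":0,"hand":0.06},
  {"dx":0,"dy":0,"dz":-0.08,"roll":0,"hand":0.06},
  {"dx":0,"dy":0,"dz":-0.1,"roll":0,"hand":0.06},
  {"dx":0,"dy":0,"dz":-0.1,"roll":0,"hand":0.06},
  {"dx":0,"dy":0,"dz":-0.1,"roll":0,"hand":0.06},
])

```text
time: 4.95
ee_pos: [0.6111, -0.1149, 0.5087]
tcp_rot: [179.9, -0.1, 14.3]
wrist_force: [0.2, -0.2, -1.0]
opening: 0.0596
```

Run:
```python
from h import *
from workcell import bot
o=bot.get_obs();print(o["time"],o["ee_pos"],o["tcp_rot"],o["q"][5])
print(delta([.466,.381,.42],193,o))
c=bot.camera("wrist");np.savez("wrist2.npz",**c)
s=bot.camera("scene");np.savez("scene2.npz",**s)
cv2.imwrite("pics/v2.png",np.hstack([cv2.resize(c["frame"][100:400,120:520],(400,300)),cv2.resize(s["frame"][225:375,235:385],(400,400),interpolation=2)[:300]])[:,:,::-1])
```

```text
4.95 [ 0.611147   -0.11485557  0.50873379] [ 1.79941891e+02 -1.22200966e-01  1.42502531e+01] 155.10633567843698
(array([-0.0186, -0.5163,  0.0887]), np.float64(-3.1198))
```

View pics/v2.png

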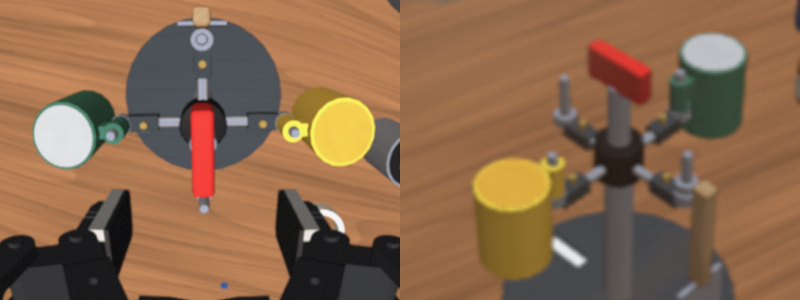

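Wrist crop: knob bar in line with the spoke, free-hook tip at wrist (324,308), green/yellow/scraper tips at (230,235)/(414,231)/(321,139); scene: free pin at (296.5,255), behind the yellow pot the mark.

Run:
```python
from h import *
c=load("wrist2.npz");s=load("scene2.npz")
T=np.array([wray(c,u,v,.212)[:2] for u,v in((324,308),(321,139),(230,235),(414,231))])
a=T[0]-T[1];b=T[2]-T[3];print(T,np.degrees(np.arctan2(a[1],a[0])),np.degrees(np.arctan2(b[1],b[0])))
print("scene tip",ray(s,296.5,254,.212))
def inter(p,d,q,e):
    k=np.linalg.solve(np.c_[d,-e],q-p);return p+k[0]*d
X=inter(T[0],a,T[2],b);print("axis",X,"r",np.linalg.norm(T-X,axis=1))
P=cloud(s);m=(np.abs(P[...,0]-.54)<.03)&(np.abs(P[...,1]+.133)<.03)&(P[...,2]>.19)&(P[...,2]<.22)
print(m.sum(),P[m].mean(0))
```

```text
[[ 0.55142098 -0.12997099]
 [ 0.67657266 -0.09584589]
 [ 0.59162047 -0.04641745]
 [ 0.62887036 -0.18011416]] -164.74794062271147 105.5686280888709
scene tip [ 0.55184074 -0.1280912   0.212     ]
axis [ 0.61041775 -0.11388434] r [0.06115062 0.06857009 0.07003656 0.06875236]
41 [ 0.55489209 -0.12987661  0.20369324]
```

Hook sits at 195.3°, mark ≈195°; pin is about 61 mm from the axis, tip ≈(0.552,-0.129). Now to the pot.

Call:
drive_tool([
  {"dx":-0.019,"dy":-0.516,"dz":0.03,"roll":-3.12,"hand":0.085},
  {"dx":-0.019,"dy":-0.516,"dz":0.03,"roll":-3.12,"hand":0.085},
  {"dx":-0.019,"dy":-0.516,"dz":0.03,"roll":-3.12,"hand":0.085},
  {"dx":-0.019,"dy":-0.516,"dz":0.03,"roll":-3.12,"hand":0.085},
  {"dx":-0.019,"dy":-0.516,"dz":0.03,"roll":-3.12,"hand":0.085},
  {"dx":-0.019,"dy":-0.516,"dz":0.03,"roll":-3.12,"hand":0.085},
  {"dx":-0.019,"dy":-0.516,"dz":0.03,"roll":-3.12,"hand":0.085},
  {"dx":-0.019,"dy":-0.516,"dz":0.03,"roll":-3.12,"hand":0.085},
  {"dx":-0.019,"dy":-0.516,"dz":0.03,"roll":-3.12,"hand":0.085},
  {"dx":-0.019,"dy":-0.516,"dz":0.03,"roll":-3.12,"hand":0.085},
  {"dx":-0.019,"dy":-0.516,"dz":0.03,"roll":-3.12,"hand":0.085},
  {"dx":-0.019,"dy":-0.516,"dz":0.03,"roll":-3.12,"hand":0.085},
  {"dx":-0.019,"dy":-0.516,"dz":0.03,"roll":-3.12,"hand":0.085},
  {"dx":-0.019,"dy":-0.516,"dz":0.03,"roll":-3.12,"hand":0.085},
  {"dx":-0.019,"dy":-0.516,"dz":0.189,"roll":-3.12,"hand":0.085},
  {"dx":-0.019,"dy":-0.516,"dz":0.189,"roll":-3.12,"hand":0.085},
  {"dx":-0.019,"dy":-0.516,"dz":0.189,"roll":-3.12,"hand":0.085},
  {"dx":-0.019,"dy":-0.516,"dz":0.189,"roll":-3.12,"hand":0.085},
  {"dx":-0.019,"dy":-0.516,"dz":0.189,"roll":-3.12,"hand":0.085},
  {"dx":-0.019,"dy":-0.516,"dz":0.189,"roll":-3.12,"hand":0.085},
])

```text
time: 6.72
ee_pos: [0.4644, 0.3798, 0.3137]
tcp_rot: [-179.6, -0.2, 157.9]
wrist_force: [0.2, 0.4, 0.6]
opening: 0.0851
```

Call:
drive_tool([
  {"dx":0,"dy":0,"dz":0,"roll":-0.6,"hand":0.085},
  {"dx":0,"dy":0,"dz":0,"roll":-0.6,"hand":0.085},
  {"dx":0,"dy":0,"dz":0,"roll":-0.6,"hand":0.085},
  {"dx":0,"dy":0,"dz":0,"roll":-0.6,"hand":0.085},
  {"dx":0,"dy":0,"dz":0,"roll":-0.6,"hand":0.085},
  {"dx":0,"dy":0,"dz":0,"roll":-0.6,"hand":0.085},
  {"dx":0,"dy":0,"dz":0,"roll":-0.6,"hand":0.085},
])

```text
time: 7.3
ee_pos: [0.4652, 0.3804, 0.3174]
tcp_rot: [-179.9, -0.1, -168.3]
wrist_force: [0.1, 0.1, 0.6]
opening: 0.0849
```

Run:
```python
from h import *
from workcell import bot
o=bot.get_obs();print(o["time"],o["ee_pos"],o["tcp_rot"],o["q"][5])
c=bot.camera("wrist");np.savez("wrist3.npz",**c)
cv2.imwrite("pics/w3.png",c["frame"][:,:,::-1])
```

```text
7.3 [0.46518739 0.38039908 0.31743756] [-1.79948054e+02 -9.56031449e-02 -1.68312709e+02] 27.586995336774034
```

View pics/w3.png

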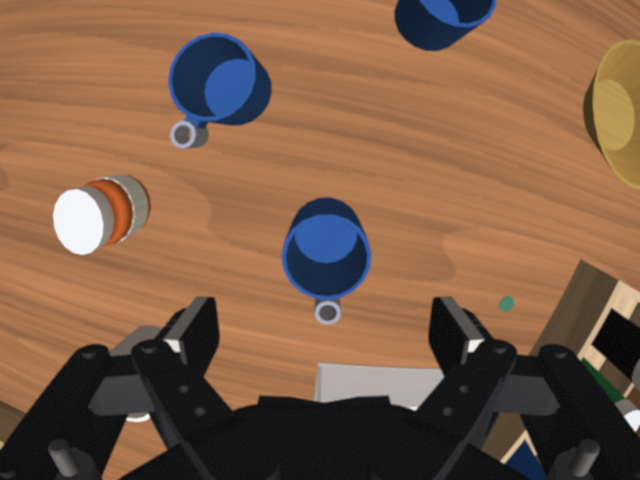

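Target pot rim is centred at about (327,257) with the eye at (328,312), straight along the tool axis between the fingers. Measuring finely.

Run:
```python
from h import *
from workcell import bot
c=load("wrist3.npz");H=cv2.cvtColor(c["frame"],cv2.COLOR_RGB2HSV)
# rim: bright saturated blue ring
b=((H[...,0]>100)&(H[...,0]<130)&(H[...,1]>90)).astype(np.uint8);b[:190]=0;b[305:]=0;b[:,:270]=0;b[:,385:]=0
cs=max(cv2.findContours(b,cv2.RETR_EXTERNAL,cv2.CHAIN_APPROX_NONE)[0],key=cv2.contourArea)[:,0]
q=np.array([wray(c,u,v,.07)[:2] for u,v in cs if 245<v<294])
A=np.c_[2*q,np.ones(len(q))];s=np.linalg.lstsq(A,(q**2).sum(1),rcond=None)[0];r=np.sqrt(s[2]+s[:2]@s[:2])
e=wray(c,328,312,.064)[:2];d=e-s[:2];y=np.degrees(np.arctan2(d[1],d[0]))
print("pot",s[:2],r,"eye",e,np.linalg.norm(d),y)
o=bot.get_obs()
print(delta([s[0],s[1],.202],y+180,o))
```

```text
pot [0.46565356 0.38260336] 0.0268928758931718 eye [0.5042583  0.39210928] 0.039757865973261544 13.833146017801782
(array([-0.0008,  0.002 ,  0.1157]), np.float64(-0.0379))
```

Call:
drive_tool([
  {"dx":-0.001,"dy":0.001,"dz":0.03,"roll":-0.038,"hand":0.085},
  {"dx":-0.001,"dy":0.001,"dz":0.06,"roll":-0.038,"hand":0.085},
  {"dx":-0.001,"dy":0.001,"dz":0.09,"roll":-0.038,"hand":0.085},
  {"dx":-0.001,"dy":0.001,"dz":0.12,"roll":-0.038,"hand":0.085},
  {"dx":-0.001,"dy":0.001,"dz":0.12,"roll":-0.038,"hand":0.085},
  {"dx":-0.001,"dy":0.001,"dz":0.12,"roll":-0.038,"hand":0.085},
  {"dx":-0.001,"dy":0.001,"dz":0.12,"roll":-0.038,"hand":0.04},
  {"dx":-0.001,"dy":0.001,"dz":0.12,"roll":-0.038,"hand":0.04},
  {"dx":-0.001,"dy":0.001,"dz":0.12,"roll":-0.038,"hand":0.04},
  {"dx":-0.001,"dy":0.001,"dz":0.12,"roll":-0.038,"hand":0.04},
  {"dx":-0.001,"dy":0.001,"dz":0.12,"roll":-0.038,"hand":0.04},
  {"dx":-0.001,"dy":0.001,"dz":0.12,"roll":-0.038,"hand":0.04},
], force=35)

```text
time: 8.35
ee_pos: [0.4668, 0.3823, 0.2014]
tcp_rot: [179.9, 0.2, -166.0]
wrist_force: [-0.8, -0.5, 5.3]
opening: 0.0562
```

Run:
```python
from h import *
from workcell import bot
o=bot.get_obs();print(delta([.5134,-.1399,.44],195,o))
```

```text
(array([ 0.0813, -0.5179, -0.2386]), np.float64(-0.0171))
```

Call:
drive_tool([
  {"dx":0,"dy":0,"dz":-0.02,"roll":0,"hand":0.04},
  {"dx":0,"dy":0,"dz":-0.05,"roll":0,"hand":0.04},
  {"dx":0,"dy":0,"dz":-0.09,"roll":0,"hand":0.04},
  {"dx":0,"dy":0,"dz":-0.13,"roll":0,"hand":0.04},
  {"dx":0.004,"dy":-0.03,"dz":-0.16,"roll":0,"hand":0.04},
  {"dx":0.01,"dy":-0.06,"dz":-0.19,"roll":0,"hand":0.04},
  {"dx":0.015,"dy":-0.095,"dz":-0.21,"roll":0,"hand":0.04},
  {"dx":0.02,"dy":-0.13,"dz":-0.23,"roll":0,"hand":0.04},
  {"dx":0.026,"dy":-0.165,"dz":-0.239,"roll":0,"hand":0.04},
  {"dx":0.031,"dy":-0.2,"dz":-0.239,"roll":0,"hand":0.04},
  {"dx":0.037,"dy":-0.235,"dz":-0.239,"roll":0,"hand":0.04},
  {"dx":0.042,"dy":-0.27,"dz":-0.239,"roll":0,"hand":0.04},
  {"dx":0.048,"dy":-0.305,"dz":-0.239,"roll":0,"hand":0.04},
  {"dx":0.053,"dy":-0.34,"dz":-0.239,"roll":0,"hand":0.04},
  {"dx":0.059,"dy":-0.375,"dz":-0.239,"roll":0,"hand":0.04},
  {"dx":0.064,"dy":-0.41,"dz":-0.239,"roll":0,"hand":0.04},
  {"dx":0.07,"dy":-0.445,"dz":-0.239,"roll":0,"hand":0.04},
  {"dx":0.075,"dy":-0.48,"dz":-0.239,"roll":0,"hand":0.04},
  {"dx":0.081,"dy":-0.518,"dz":-0.239,"roll":-0.017,"hand":0.04},
  {"dx":0.081,"dy":-0.518,"dz":-0.239,"roll":-0.017,"hand":0.04},
])

```text
time: 10.02
ee_pos: [0.5133, -0.1453, 0.4384]
tcp_rot: [-179.9, 0.0, -165.2]
wrist_force: [0.9, -0.0, -1.5]
opening: 0.0561
```

Call:
drive_tool([
  {"dx":0,"dy":0,"dz":0.01,"roll":0,"hand":0.04},
  {"dx":0,"dy":0,"dz":0.02,"roll":0,"hand":0.04},
  {"dx":0,"dy":0,"dz":0.02,"roll":0,"hand":0.04},
])

```text
time: 10.27
ee_pos: [0.5132, -0.1403, 0.4165]
tcp_rot: [180.0, -0.1, -165.0]
wrist_force: [-1.0, 0.1, -1.5]
opening: 0.0568
```

Run:
```python
from h import *
from workcell import bot
o=bot.get_obs();print(o["time"],o["ee_pos"],o["tcp_rot"],o["opening"],o["wrist_force"])
c=bot.camera("wrist");np.savez("wrist4.npz",**c)
s=bot.camera("scene");np.savez("scene4.npz",**s)
t=bot.camera("top");np.savez("top4.npz",**t)
f=lambda im,u,v,w:cv2.resize(im[v:v+w,u:u+w],(400,400),interpolation=2)
x=proj(t,[.54,-.13,.24]).astype(int);y=proj(s,[.545,-.13,.23]).astype(int);print(x,y)
y0=y-40
img=np.hstack([f(s["frame"],y0[0],y0[1],80),cv2.resize(c["frame"][180:420,200:440],(400,400),interpolation=2)])
cv2.imwrite("pics/v4.png",img[:,:,::-1]);print("scene off",y0)
```

```text
10.2667 [ 0.51322468 -0.1403275   0.41647936] [ 1.79959907e+02 -6.69254049e-02 -1.65001866e+02] 0.05675203092069634 [-1.04778194  0.10934324 -1.49720907]
[333 197] [293 245]
scene off [253 205]
```

View pics/v4.png

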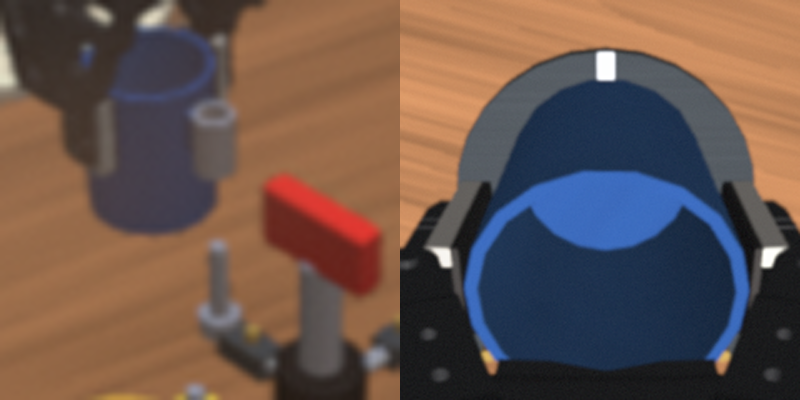

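Scene crop: pot upright in the grip, its eye's top at (214,112) right above the bare pin, tip (218,243). Wrist crop: the white mark (606,66) is centred on the pot rim (607) and disc, so sideways alignment is good.

Run:
```python
from h import *
from workcell import bot
s=load("scene4.npz");o=bot.get_obs();z=o["ee_pos"][2]-.2014
f=lambda u,v,h:ray(s,253+u/5,205+v/5,h)
e=f(214,111,z+.064);p=f(218,243,.212)
th=np.radians(195.2);n=np.array([np.cos(th),np.sin(th)]);tg=np.array([-n[1],n[0]])
d=(p-e)[:2];print("eye",e,"pin",p,"move radial(out) %.4f tang %.4f"%(d@n,d@tg))
# kinematic eye
yw=np.radians(o["tcp_rot"][2]+180);print("kin eye",o["ee_pos"][:2]+.04*np.array([np.cos(yw),np.sin(yw)]))
P=cloud(s)
for nm,(u0,u1,v0,v1) in {"eye":(292,300,228,240),"pin":(293,300,253,268)}.items():
    q=P[v0:v1,u0:u1].reshape(-1,3);q=q[(np.hypot(q[:,0]-.552,q[:,1]+.13)<.03)];print(nm,len(q),np.median(q,0))
```

```text
eye [ 0.55224775 -0.12830673  0.28090384] pin [ 0.55073641 -0.12724228  0.212     ] move radial(out) 0.0012 tang -0.0014
kin eye [ 0.55195239 -0.129423  ]
eye 95 [ 0.55861152 -0.13225048  0.26988201]
pin 66 [ 0.55502464 -0.13034225  0.1956319 ]
```

Call:
drive_tool([
  {"dx":0.0005,"dy":0.0005,"dz":0.015,"roll":0,"hand":0.04},
  {"dx":0.0005,"dy":0.0005,"dz":0.03,"roll":0,"hand":0.04},
  {"dx":0.0005,"dy":0.0005,"dz":0.035,"roll":0,"hand":0.04},
  {"dx":0.0005,"dy":0.0005,"dz":0.037,"roll":0,"hand":0.04},
  {"dx":0.0005,"dy":0.0005,"dz":0.037,"roll":0,"hand":0.04},
  {"dx":0.0005,"dy":0.0005,"dz":0.037,"roll":0,"hand":0.04},
])

```text
time: 10.92
ee_pos: [0.5129, -0.1398, 0.3816]
tcp_rot: [-180.0, 0.1, -165.0]
wrist_force: [0.8, 0.1, -1.5]
opening: 0.0561
```

Call:
drive_tool([
  {"dx":0,"dy":0,"dz":0.001,"roll":0,"hand":0.04},
  {"dx":0,"dy":0,"dz":0.002,"roll":0,"hand":0.04},
  {"dx":0,"dy":0,"dz":0.003,"roll":0,"hand":0.04},
  {"dx":0,"dy":0,"dz":0.003,"roll":0,"hand":0.04},
])

```text
time: 11.25
ee_pos: [0.5129, -0.14, 0.3777]
tcp_rot: [-180.0, 0.0, -165.0]
wrist_force: [0.4, -0.2, -0.6]
opening: 0.0563
```

Call:
drive_tool([
  {"dx":0,"dy":0,"dz":0.001,"roll":0,"hand":0.04},
  {"dx":0,"dy":0,"dz":0.002,"roll":0,"hand":0.04},
  {"dx":0,"dy":0,"dz":0.003,"roll":0,"hand":0.04},
  {"dx":0,"dy":0,"dz":0.003,"roll":0,"hand":0.04},
])

```text
time: 11.58
ee_pos: [0.5128, -0.14, 0.3744]
tcp_rot: [180.0, -0.0, -165.0]
wrist_force: [0.4, -0.3, -0.7]
opening: 0.0561
```

Call:
drive_tool([
  {"dx":0,"dy":0,"dz":0.001,"roll":0,"hand":0.04},
  {"dx":0,"dy":0,"dz":0.002,"roll":0,"hand":0.04},
  {"dx":0,"dy":0,"dz":0.002,"roll":0,"hand":0.04},
])

```text
time: 11.83
ee_pos: [0.5128, -0.14, 0.3724]
tcp_rot: [180.0, -0.0, -165.0]
wrist_force: [-0.2, -0.9, -1.6]
opening: 0.0564
```

Eye is 5 mm below the tip without contact force; continue.

Call:
drive_tool([
  {"dx":0,"dy":0,"dz":0.002,"roll":0,"hand":0.04},
  {"dx":0,"dy":0,"dz":0.004,"roll":0,"hand":0.04},
  {"dx":0,"dy":0,"dz":0.006,"roll":0,"hand":0.04},
  {"dx":0,"dy":0,"dz":0.006,"roll":0,"hand":0.04},
])

```text
time: 12.17
ee_pos: [0.5128, -0.14, 0.3661]
tcp_rot: [180.0, -0.0, -165.0]
wrist_force: [0.5, -0.4, -1.4]
opening: 0.0562
```

Call:
drive_tool([
  {"dx":0,"dy":0,"dz":0.002,"roll":0,"hand":0.04},
  {"dx":0,"dy":0,"dz":0.004,"roll":0,"hand":0.04},
  {"dx":0,"dy":0,"dz":0.004,"roll":0,"hand":0.04},
])

```text
time: 12.42
ee_pos: [0.5128, -0.14, 0.3622]
tcp_rot: [180.0, -0.0, -165.0]
wrist_force: [-0.0, 0.9, -1.7]
opening: 0.0563
```

Call:
drive_tool([
  {"dx":0,"dy":0,"dz":0.002,"roll":0,"hand":0.04},
  {"dx":0,"dy":0,"dz":0.004,"roll":0,"hand":0.04},
  {"dx":0,"dy":0,"dz":0.006,"roll":0,"hand":0.04},
  {"dx":0,"dy":0,"dz":0.008,"roll":0,"hand":0.04},
  {"dx":0,"dy":0,"dz":0.008,"roll":0,"hand":0.04},
])

```text
time: 12.83
ee_pos: [0.5128, -0.1399, 0.3541]
tcp_rot: [180.0, -0.0, -165.0]
wrist_force: [-0.5, -0.1, -0.7]
opening: 0.0563
```

Call:
drive_tool([
  {"dx":0,"dy":0,"dz":0.002,"roll":0,"hand":0.04},
  {"dx":0,"dy":0,"dz":0.004,"roll":0,"hand":0.04},
  {"dx":0,"dy":0,"dz":0.006,"roll":0,"hand":0.04},
  {"dx":0,"dy":0,"dz":0.007,"roll":0,"hand":0.04},
  {"dx":0,"dy":0,"dz":0.007,"roll":0,"hand":0.04},
])

```text
time: 13.25
ee_pos: [0.5128, -0.14, 0.3473]
tcp_rot: [180.0, -0.0, -165.0]
wrist_force: [-0.3, -0.2, -1.1]
opening: 0.0558
```

Call:
drive_tool([
  {"dx":0,"dy":0,"dz":0.001,"roll":0,"hand":0.04},
  {"dx":0,"dy":0,"dz":0.002,"roll":0,"hand":0.04},
  {"dx":0,"dy":0,"dz":0.002,"roll":0,"hand":0.04},
])

```text
time: 13.5
ee_pos: [0.5128, -0.14, 0.3456]
tcp_rot: [180.0, -0.0, -165.0]
wrist_force: [-0.2, -1.4, -1.4]
opening: 0.0562
```

Call:
drive_tool([
  {"dx":0,"dy":0,"dz":0.001,"roll":0,"hand":0.04},
  {"dx":0,"dy":0,"dz":0.002,"roll":0,"hand":0.04},
  {"dx":0,"dy":0,"dz":0.002,"roll":0,"hand":0.04},
])

```text
time: 13.75
ee_pos: [0.5128, -0.14, 0.3435]
tcp_rot: [180.0, -0.0, -165.0]
wrist_force: [-0.3, 0.1, -1.5]
opening: 0.0559
```

Call:
drive_tool([
  {"dx":0,"dy":0,"dz":0.001,"roll":0,"hand":0.04},
  {"dx":0,"dy":0,"dz":0.001,"roll":0,"hand":0.04},
])

```text
time: 13.92
ee_pos: [0.5128, -0.14, 0.3425]
tcp_rot: [180.0, -0.0, -165.0]
wrist_force: [-0.4, -0.7, -1.5]
opening: 0.0561
```

Call:
drive_tool([
  {"dx":0,"dy":0,"dz":0.001,"roll":0,"hand":0.04},
  {"dx":0,"dy":0,"dz":0.001,"roll":0,"hand":0.04},
])

```text
time: 14.08
ee_pos: [0.5129, -0.14, 0.3416]
tcp_rot: [180.0, 0.0, -165.0]
wrist_force: [1.2, 0.4, -1.6]
opening: 0.0563
```

Call:
drive_tool([
  {"dx":0,"dy":0,"dz":0.001,"roll":0,"hand":0.04},
  {"dx":0,"dy":0,"dz":0.001,"roll":0,"hand":0.04},
])

```text
time: 14.25
ee_pos: [0.5127, -0.14, 0.3413]
tcp_rot: [-180.0, 0.0, -165.0]
wrist_force: [-2.3, 1.3, 4.5]
opening: 0.0562
```

Call:
drive_tool([
  {"dx":0,"dy":0,"dz":0.001,"roll":0,"hand":0.04},
  {"dx":0,"dy":0,"dz":0.001,"roll":0,"hand":0.04},
])

```text
time: 14.42
ee_pos: [0.5126, -0.14, 0.3409]
tcp_rot: [-180.0, 0.1, -165.0]
wrist_force: [-5.4, 1.0, 8.2]
opening: 0.0559
```

Call:
drive_tool([
  {"dx":0,"dy":0,"dz":0.0005,"roll":0,"hand":0.04},
  {"dx":0,"dy":0,"dz":0.0005,"roll":0,"hand":0.04},
])

```text
time: 14.58
ee_pos: [0.5125, -0.14, 0.3408]
tcp_rot: [-179.9, 0.1, -165.0]
wrist_force: [-4.6, -0.2, 10.5]
opening: 0.0561
```

Contact on the collar (≈10 N at predicted eye height 175.7 mm). Relieve and release.

Call:
drive_tool([
  {"dx":0,"dy":0,"dz":-0.001,"roll":0,"hand":0.04},
  {"dx":0,"dy":0,"dz":-0.001,"roll":0,"hand":0.06},
  {"dx":0,"dy":0,"dz":-0.001,"roll":0,"hand":0.065},
  {"dx":0,"dy":0,"dz":-0.001,"roll":0,"hand":0.07},
  {"dx":0,"dy":0,"dz":-0.001,"roll":0,"hand":0.08},
  {"dx":0,"dy":0,"dz":-0.001,"roll":0,"hand":0.08},
  {"dx":0,"dy":0,"dz":-0.001,"roll":0,"hand":0.08},
  {"dx":0,"dy":0,"dz":-0.001,"roll":0,"hand":0.08},
])

```text
time: 15.25
ee_pos: [0.5129, -0.14, 0.3401]
tcp_rot: [180.0, -0.0, -165.0]
wrist_force: [0.1, 0.3, -0.0]
opening: 0.0797
```

Call:
drive_tool([
  {"dx":0,"dy":0,"dz":-0.01,"roll":0,"hand":0.08},
  {"dx":0,"dy":0,"dz":-0.03,"roll":0,"hand":0.08},
  {"dx":0,"dy":0,"dz":-0.06,"roll":0,"hand":0.08},
  {"dx":0,"dy":0,"dz":-0.09,"roll":0,"hand":0.08},
  {"dx":0,"dy":0,"dz":-0.12,"roll":0,"hand":0.08},
  {"dx":0.03,"dy":0,"dz":-0.15,"roll":0,"hand":0.08},
  {"dx":0.07,"dy":0,"dz":-0.15,"roll":0,"hand":0.08},
  {"dx":0.1,"dy":0,"dz":-0.15,"roll":0,"hand":0.08},
  {"dx":0.12,"dy":0,"dz":-0.15,"roll":0,"hand":0.08},
  {"dx":0.12,"dy":0,"dz":-0.15,"roll":0,"hand":0.08},
  {"dx":0.12,"dy":0,"dz":-0.15,"roll":0,"hand":0.08},
])

```text
time: 16.17
ee_pos: [0.3961, -0.1712, 0.4915]
tcp_rot: [-179.9, 0.1, -165.1]
wrist_force: [-0.4, -0.0, -0.2]
opening: 0.0804
```

Run:
```python
from h import *
from workcell import bot
o=bot.get_obs();print(o["time"],o["ee_pos"],o["wrist_force"])
s=bot.camera("scene");np.savez("scene5.npz",**s);t=bot.camera("top")
f=lambda im,u,v,w:cv2.resize(im[v:v+w,u:u+w],(400,400),interpolation=2)
cv2.imwrite("pics/v5.png",np.hstack([f(s["frame"],250,230,100),f(t["frame"],270,120,120)])[:,:,::-1])
for n,im0,im in(("scene",load("scene0.npz")["frame"],s["frame"]),):
    d=cv2.absdiff(im0,im).max(2)>40;k,L,st,ce=cv2.connectedComponentsWithStats(d.astype(np.uint8));print([(ce[i].round().tolist(),int(st[i,4])) for i in range(1,k) if st[i,4]>25])
```

```text
16.1667 [ 0.3960536  -0.17119541  0.4914831 ] [-0.37216763 -0.02663851 -0.22200989]
[([249.0, 22.0], 1607), ([305.0, 10.0], 72), ([369.0, 2.0], 79), ([388.0, 2.0], 42), ([403.0, 2.0], 34), ([439.0, 19.0], 329), ([457.0, 13.0], 181), ([315.0, 14.0], 143), ([326.0, 8.0], 77), ([206.0, 40.0], 305), ([420.0, 35.0], 167), ([222.0, 31.0], 27), ([289.0, 33.0], 140), ([285.0, 49.0], 524), ([238.0, 60.0], 610), ([444.0, 48.0], 29), ([437.0, 51.0], 79), ([428.0, 68.0], 146), ([267.0, 136.0], 6425), ([224.0, 83.0], 389), ([427.0, 98.0], 1201), ([227.0, 107.0], 38), ([211.0, 152.0], 68), ([222.0, 179.0], 90), ([440.0, 232.0], 601), ([291.0, 245.0], 412), ([349.0, 258.0], 1020), ([310.0, 246.0], 102), ([324.0, 247.0], 105), ([282.0, 268.0], 360), ([309.0, 258.0], 61), ([324.0, 259.0], 59), ([303.0, 270.0], 44), ([348.0, 282.0], 53), ([280.0, 293.0], 563), ([345.0, 297.0], 664), ([306.0, 289.0], 47), ([299.0, 299.0], 50), ([285.0, 320.0], 197), ([347.0, 326.0], 183)]
```

View pics/v5.png

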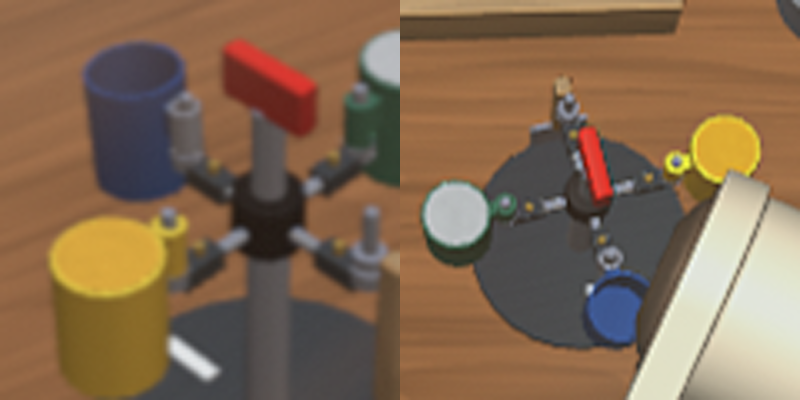

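Pot hangs upright on the pin, gripper clear. Checking numerically that it is home (rim at 210 mm) and the hook angle.

Run:
```python
from h import *
s=load("scene5.npz");P=cloud(s);H=cv2.cvtColor(s["frame"],cv2.COLOR_RGB2HSV)
b=(H[...,0]>100)&(H[...,0]<130)&(H[...,1]>80)&(P[...,2]>.12)&(np.hypot(P[...,0]-.513,P[...,1]+.14)<.06)
q=P[b];print(len(q),"z pct",np.percentile(q[:,2],[1,5,50,90,95,99]).round(4))
r=q[q[:,2]>.203];x=np.float32(r[:,:2]);print(len(r),cv2.minEnclosingCircle(x))
e=P[255:272,292:300].reshape(-1,3);e=e[np.hypot(e[:,0]-.553,e[:,1]+.13)<.02];print("eye z",np.percentile(e[:,2],[2,50,98]).round(4),np.median(e,0))
# same measures on the yellow pot (known home)
y=(H[...,0]>18)&(H[...,0]<32)&(H[...,1]>150)&(P[...,2]>.12)&(np.hypot(P[...,0]-.611,P[...,1]+.114)<.15);print("yellow z",np.percentile(P[y][:,2],[1,5,50,90,95,99]).round(4))
cv2.imwrite("pics/v6.png",cv2.resize(s["frame"][240:280,262:312],(750,600),interpolation=2)[:,:,::-1])
```

```text
108 z pct [0.1451 0.1466 0.1594 0.21   0.2105 0.2115]
14 ((0.5325690507888794, -0.1393158733844757), 0.01595727726817131)
eye z [0.1682 0.1923 0.2117] [ 0.55713454 -0.13306342  0.19228052]
yellow z [0.1462 0.1508 0.2003 0.2125 0.213  0.214 ]
```

View pics/v6.png

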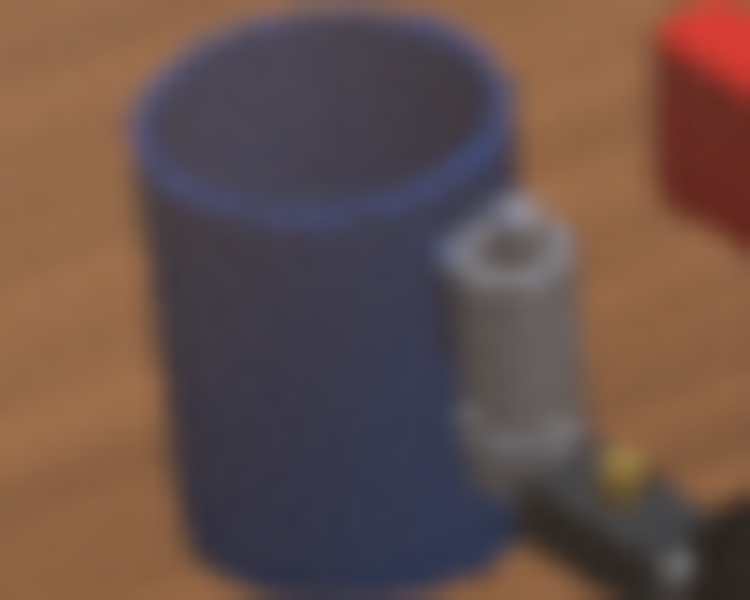

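Eye rests on the collar with the pin showing through at (515,210); rim at 210 mm as expected.

```bash
python3 -c "
from workcell import bot
print(bot.job_done())"
```

```text
the job is handed in; nothing more can be done
None
```

I turned the carousel about 77° by its knob, and the blue pot farthest from the base now hangs on the free hook. The job was handed in at about 16 s on the robot's clock.

- **Hook over the mark:** after turning, the hook was at about 195.3° and the mark at about 195°, well within tolerance. I didn't recompute the angle after hanging the pot, but the last pictures show no sign of it shifting.
- **Fitting the eye:** I found the true pin by sight at about 61 mm from the axis, 9 mm nearer than nominal. The eye went down with almost no force until it met the collar, where the wrist force sensor read about 10 N. I then released the pot.
- **Last checks:** the pot's rim is at about 210 mm, as expected when home. The picture shows the eye resting on the collar with the pin showing through, the pot upright and the gripper clear. A before/after scene comparison found no change at any bystander; it showed changes only around the robot, the carousel and the spot the pot came from.
- **Disagreements:** the first move call was refused because every row needs all its keys; it moved nothing. Position readings from the different cameras differed by 2–4 mm. I viewed 10 pictures.

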